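Close a plaster lamp mould in the ratchet clamp

TASK

Stand the loose half of the plaster mould upright on the clamp bed between the pressure plate and the fixed half, its sockets facing the knobs on the fixed half, and let go of it. Then swing the red-handled ratchet lever back and forth to run the pressure plate up until the mould is shut and held firmly, which is when the forward pull at the handle reaches about 8 N; do not pull as hard as 12 N, or the plaster cracks. Leave the lever swung fully back to its rest and leave everything else on the bench where it is.

Things in the scene. Friction and masses are not known exactly. Their poses are not given: they have to be found in the camera images.
- mould_half: the loose half of a two-part plaster mould: an off-white upright block 64 mm wide (its x), 38 thick (y), 90 high (z), about 0.25 kg. Two square sockets, 16 by 16 mm and 9 deep, in its +y face (the parting face, at y = +19) at x = -19, z = 22 and x = +19, z = 66 mm. Origin at the centre of its underside. Starts upright on the bench in one of three places.
- fixed_half: the other half, plaster 64 mm wide (its x), 90 high, fixed to the clamp's green end stop (98 mm high). Origin: middle of the lower edge of its parting face, on the bed's top; +y points into its plaster, z up. Round knobs 6.5 mm proud at x = -19, z = 22 and x = +19, z = 66 fit the sockets with 1.5 mm play. Shut, the loose half is oriented as this frame, origin at x = 0, y = -19 mm.
- bed_mid (a point): a point on the middle line of the clamp's flat bed (110 mm wide, open at the sides, top 20 mm above the bench), 20 mm in front of the pressure plate (64 mm wide, top 80 mm above the bed). The plate first stands 64 to 74 mm from the fixed half's parting face. It floats on its pins: it first pushes with 4 to 7 N, until the strong springs bear, 0 to 24 mm on, set differently each time.
- ratchet_lever (a joint): lever angle, rad: 0 = back against its rest, away from the mould; 1.26 = fully forward, towards the mould (clockwise from above). Stays where it is left; unloaded it takes up to 4 N at the grip. The strong springs bear on the mould after 5 to 12 notches; only from there does the forward pull climb, with every notch. About 8 N is firm; 12 N cracks the plaster.
- lever_grip (a point): middle of the lever's red round handle: 22 mm thick, 100 mm long, level, its axis 94 mm above the bench, pointing at the pivot, 170 mm from it. 70 mm of free space below. The lever reaches from the pivot towards the robot.
- lever_pivot (a point): the lever's vertical pivot, over the toothed wheel on the green gear case, at the handle's height; the grip moves on a level circle about it. A forward swing turns the wheel and drives the plate 5 mm per notch, three notches a full swing; on the back swing the lever's pawl clicks over the teeth while a second pawl holds the wheel at the last whole notch.
- lamp_stack: a nested stack of six small terracotta lamp bowls, 80 mm across, 80 mm high; origin at the centre of its underside. Leave alone.
- dish_mould: a round, one-piece off-white plaster dish mould, 96 mm across, 52 mm high, hollow on top; origin at the centre of its underside. Leave alone.
- lamp_a: a single terracotta lamp bowl, 74 mm across, 24 mm high; origin at the centre of its underside. Leave alone.
- lamp_b: a single terracotta lamp bowl, 84 mm across, 28 mm high, behind the clamp; origin at the centre of its underside. Leave alone.
- water_bottle: a standing clear water bottle with a blue label, 66 mm across, 210 mm high; origin at the centre of its underside. Leave alone.
- spanner: a 180 mm spanner lying behind the clamp; origin under its middle, x along it. Leave alone.
- mallet: a 260 mm mallet with a wooden handle and black rubber head, lying on the left; origin under its middle, x along it. Leave alone.
Mind the look-alikes: they are no part of the job. Leave any green or turquoise look-alike of the mould_half alone.

How it is judged:
On the way, in this order (a step that is already met when the one before it is completed fails the run):
1. the loose half stands upright on the clamp bed, within 5 mm of the middle, facing the fixed half less than 35 mm from it, and is let go (angle between mould_half's own z axis and vertical below 0.06 rad and x of mould_half in the frame of fixed_half between -0.005 and 0.005 m and z of mould_half in the frame of fixed_half between -0.003 and 0.004 m and y of mould_half in the frame of fixed_half between -0.054 and -0.016 m and angle between the y axis of mould_half and the y axis of fixed_half, either way round below 0.15 rad and contact force between the fingers and mould_half below 0.3 N), for 0.2 s.
2. the mould is shut and squeezed with more than 30 N (y of mould_half in the frame of fixed_half above -0.0215 m and contact force between mould_half and fixed_half above 30 N), for 0.3 s.
At the end, for the whole second after the job is handed in: The loose half stands upright on the bed, shut on the fixed half (parting faces within 2.5 mm, no more than 5 mm to one side), the pawl holds the squeeze between 30 and 130 N (a pull of about 8 N at the handle gives 40 to 100 N), and the lever is back within 0.12 rad of its rest (all of step 2 and angle between mould_half's own z axis and vertical below 0.06 rad and x of mould_half in the frame of fixed_half between -0.005 and 0.005 m and z of mould_half in the frame of fixed_half between -0.003 and 0.004 m and y of mould_half in the frame of fixed_half below -0.016 m and angle between the y axis of mould_half and the y axis of fixed_half, either way round below 0.05 rad and contact force between mould_half and fixed_half below 130 N and value of joint ratchet_lever below 0.12 rad and linear speed of mould_half below 0.01 m/s); the robot touches nothing.
It fails at once if the plaster is squeezed with more than 145 N (contact force between mould_half and fixed_half above 145 N).
It fails at once if a lamp, the lamp stack, the dish mould, the bottle, the spanner or the mallet is shifted by more than 30 mm (distance of any of lamp_stack, dish_mould, lamp_a, lamp_b, water_bottle, spanner, mallet from where it was at the start of the episode above 0.03 m).
It also fails if it takes over 72 s, if anything falls off the work surface, if the arm or the gripper's body presses on something with over 40 N, if the wrist force passes 120 N, or if a joint passes its speed limit or range.

ROBOT

A 7-joint arm with a two-finger parallel gripper is mounted at the origin on the work surface. World frame = base frame: x ahead of the robot, y to its left, z up, the work surface at z = 0. Lengths are in m, angles in rad, forces in N, time in s.
With the tool pointing down it reaches from about 0.4 to 0.85 m from the base axis. Payload 4.4 kg.
Tool frame: the origin (TCP) lies on the centre line of the jaws, within the pads' length; the fingertips stand nose_length ahead of it and the grasp point (between the pads) lies 11 mm behind it (nose_length is the distance from the TCP to the fingertips, in m); z points along the fingers, y is the line along which they close (so a half turn about z gives the same grasp; the last joint's range is limited). The gripper opens to 94 mm and grips with 3 to 60 N. Pads are 16 mm wide; open, the fingers measure 119 mm over their backs; the gripper's body (75 mm by 177 mm) begins 78 mm behind the grasp point.
Start: joints at [1.136, 0.628, 0.038, 1.517, -0.027, 0.996, -0.02], TCP at [0.234, -0.606, 0.213] pointing down, gripper open.
Joint ranges: [-3.06, 3.06], [-0.37, 2.12], [-1.25, 1.32], [0.18, 2.47], [-1.1, 4.24], [0.23, 1.98], [-2.94, 2.94]. Speed limits (rad/s): [2.57, 2.57, 3.14, 3.14, 3.14, 3.14, 3.14].

INTERFACE

Orientations are given as a unit quaternion [x, y, z, w].
In Python, from workcell import observe, grab_frame, hand_in, nose_length gives the robot as it stands.
- The arm moves only by the shell command python3 -m crank 'ROWS' [FORCE]. ROWS is a JSON object of lists of equal length, an entry for each row: "dp": the shift along the tool's x, y, z in units of 40 mm (1.0 is 40 mm), a list of three; "twist": the turn, a rotation vector about the tool's x, y, z in units of 6 degrees (1.0 is 6 degrees), a list of three; "jaw": the closure, from 0 (fully open) to 1 (shut). A call has exactly 10 rows; each row is the pose to reach, as a shift and turn from the pose commanded when the call began, along the tool's axes at that moment; what a row does not reach only later rows make up. A row lasts 1/10 s, in which the tool goes at most 50 mm and 8.59 degrees, less where a joint would pass 70% of its speed; a pose out of reach is approached as far as the arm can. A call with a gripper value outside its range is refused whole. The fingers move at their own pace and stop on an object; FORCE is the grip in N (left out, the last holds). Time passes only in rows, so rows that repeat a pose let the fingers close, or fill a call up. It gives the time, the measured TCP pose, the force, the opening and the grip force at its end, in the units of the state.
- observe(): the state, without advancing time (a new reading comes with each control period).
- grab_frame(name): name is "scene" or "top"; returns a dict with "color" (400x640x3 uint8, red, green, blue), "z_map" (400x640 float32, m along the optical axis (not along the pixel's ray), 0 where there is no reading), "fx", "fy", "cx", "cy" (pixels), "xyz" and "rotation" of the camera in the world. Camera axes: x right, y down, z forward; pixel columns grow to the right and rows downward; lengths in m; the calibration is good to about 2 mm. A picture is of the moment at which its call begins.
- hand_in(): hands the job in; it is judged then, once.
The state is a dict: "time": time; "joint_pos": joint angles; "qd": joint speeds; "joint_efforts": joint torques, N m; "tcp_pos": TCP position; "tool_rot": TCP orientation; "ft_force": force on the tool from outside, world axes, zero at the start; "wrist_torque": the same for the moment, N m; "width": opening from 0.0 (shut) to 1.0 (fully open); "gripper_force": force on a finger pad.
Only numpy, scipy, OpenCV 4.12 (cv2) and the standard library are available. Lean on these libraries where they do the work, as an engineer would, in place of code of your own. Each camera call takes 0.05 s, during which the arm holds its last target. There are 200 camera calls.

## Working session

There is one attempt and no reset: what is moved stays moved. The work goes in short steps, Python scripts to look and compute and a shell command to move; the robot and the scene stay as the last step left them, time stands still between calls to the robot, and variables do not carry over. Pictures are saved under pics/ and viewed, at most 10 in all, crops included, and the job is handed in when it is done.

```bash
ls; mkdir -p pics; python3 - <<'E'
from workcell import *
import cv2,numpy as np
print(nose_length); print(observe())
for n in("scene","top"):
    f=grab_frame(n); cv2.imwrite(f"pics/{n}0.png",f["color"][...,::-1]); np.savez(f"{n}0.npz",**f)
    print(n,f["fx"],f["fy"],f["cx"],f["cy"],f["xyz"],f["rotation"])
E
```

```text
pics
0.008
{'time': 0.0, 'joint_pos': array([ 1.13619112,  0.62930301,  0.03845183,  1.51833608, -0.02698852,
        0.99630947, -0.01999013]), 'qd': array([-0.00031665, -0.00020967,  0.00089248, -0.00077097, -0.00029599,
       -0.00134503,  0.00191389]), 'joint_efforts': array([ 5.22430601e-04, -5.49725211e+01,  1.14382066e+00, -1.86628729e+01,
       -5.21902624e-02,  2.38456955e-02,  1.80901729e-04]), 'tcp_pos': array([ 0.23411407, -0.60568942,  0.21259245]), 'tool_rot': array([ 9.83044738e-01,  1.83363569e-01, -1.86552763e-04, -8.99688108e-04]), 'ft_force': array([ 0.43929918, -0.26248364, -0.40319904]), 'wrist_torque': array([-0.01469932,  0.01066421, -0.00284795]), 'gripper_force': 0.0, 'width': 1.001889014176967}
scene 373.8650653572242 373.8650653572242 315.69506451907097 201.9109906861914 [1.29746241 0.49185784 0.8498318 ] [ 0.4689798   0.77672729 -0.36586477 -0.2071126 ]
top 373.7919506425943 373.7919506425943 320.00913195650026 195.80003839647452 [0.34669048 0.03015721 1.0522518 ] [-0.69501414  0.71259071 -0.06582376  0.06954901]
```

View pics/scene0.png

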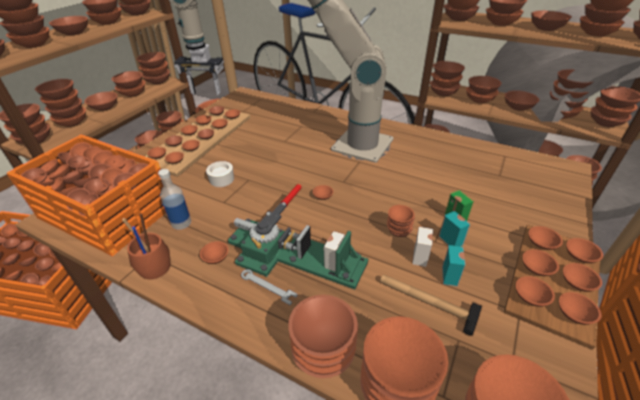

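View pics/top0.png

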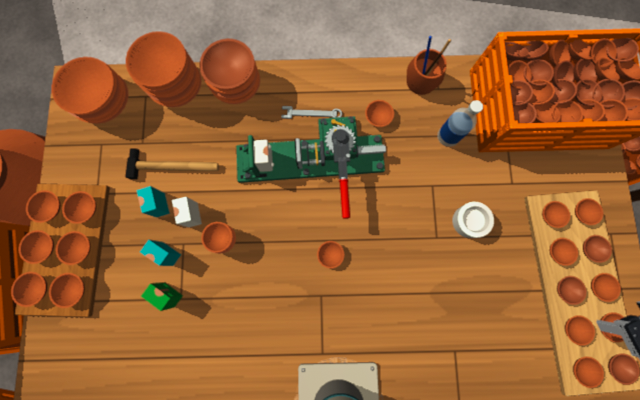

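The loose white half is at top-view pixel (185,211), next to turquoise and green look-alikes. The fixed half is at (262,152), the plate at about (305,152) and the red grip at (345,198). I'll take enlarged crops of both views and the depth points.

```bash
cat > h.py <<'E'
import numpy as np,cv2
from scipy.spatial.transform import Rotation as R
def pts(f):
    z=f["z_map"]; v,u=np.mgrid[:z.shape[0],:z.shape[1]]
    c=np.stack([(u-f["cx"])/f["fx"]*z,(v-f["cy"])/f["fy"]*z,z],-1)
    return c@R.from_quat(f["rotation"]).as_matrix().T+f["xyz"]
def ray(f,u,v,h):
    d=R.from_quat(f["rotation"]).apply([(u-f["cx"])/f["fx"],(v-f["cy"])/f["fy"],1]); o=f["xyz"]
    return o+d*(h-o[2])/d[2]
E
python3 - <<'E'
from h import *
T=np.load("top0.npz");S=np.load("scene0.npz")
def crop(f,x,y,w,h,k): return cv2.resize(f["color"][y:y+h,x:x+w,::-1],None,fx=k,fy=k,interpolation=cv2.INTER_CUBIC)
a=crop(T,130,90,266,150,3);b=crop(S,225,180,266,100,3)
cv2.imwrite("pics/crop0.png",np.vstack([a[:300],b[:300]]) if 0 else np.vstack([a,b])[:600])
for n,f in(("T",T),("S",S)):
    P=pts(f); hsv=cv2.cvtColor(f["color"],cv2.COLOR_RGB2HSV)
    m=((hsv[...,1]<50)&(hsv[...,2]>170)).astype(np.uint8)
    m&=(f["z_map"]>0).astype(np.uint8)
    k,l,st,c=cv2.connectedComponentsWithStats(m)
    for i in range(1,k):
        if st[i,4]>40:
            p=P[l==i]; 
            if np.all(abs(p.mean(0)-[.6,0,.05])<[.4,.6,.1]): print(n,st[i],p.mean(0).round(3),p.min(0).round(3),p.max(0).round(3))
    r=(((hsv[...,0]<5)|(hsv[...,0]>175))&(hsv[...,1]>200)&(hsv[...,2]>120)&(P[...,2]>.07)&(P[...,2]<.12))
    r&=(abs(P[...,0]-.6)<.25)&(abs(P[...,1])<.2)
    p=P[r]; print(n,"red",len(p),p.mean(0).round(3),p.min(0).round(3),p.max(0).round(3))
E
```

```text
T [284 110  52   7 192] [0.802 0.053 0.008] [ 0.788 -0.017  0.001] [0.813 0.134 0.014]
T [326 126  27  23 136] [ 0.703 -0.012  0.085] [ 0.665 -0.058  0.079] [0.728 0.013 0.089]
T [296 139   4  22  43] [0.659 0.089 0.1  ] [0.629 0.086 0.096] [0.687 0.093 0.104]
T [254 140  14  23 254] [0.653 0.188 0.111] [0.623 0.169 0.104] [0.685 0.204 0.115]
T [362 146  23   6 111] [ 0.669 -0.118  0.059] [ 0.662 -0.148  0.055] [ 0.678 -0.086  0.063]
T [172 197  19  27 325] [0.507 0.396 0.088] [ 0.472  0.372 -0.003] [0.549 0.459 0.095]
T [457 202  37  35 916] [ 0.465 -0.385  0.044] [ 0.421 -0.43   0.002] [ 0.514 -0.336  0.057]
T red 274 [ 0.523 -0.03   0.103] [ 0.474 -0.04   0.091] [ 0.573 -0.02   0.109]
S [207 162  25  24 424] [ 0.475 -0.376  0.041] [ 0.424 -0.425  0.004] [ 0.516 -0.335  0.059]
S [167 186  13  12  96] [ 0.728 -0.329  0.148] [ 0.708 -0.341  0.135] [ 0.745 -0.318  0.164]
S [235 218  18   8  47] [ 0.67 -0.12  0.06] [ 0.664 -0.148  0.057] [ 0.677 -0.088  0.063]
S [252 227  25  13 100] [ 0.706 -0.013  0.086] [ 0.668 -0.055  0.082] [0.729 0.013 0.09 ]
S [417 228  16  19 212] [0.509 0.395 0.089] [0.38  0.373 0.001] [0.543 0.419 0.094]
S [325 232  19  19 187] [0.659 0.187 0.111] [0.624 0.168 0.105] [0.688 0.204 0.115]
S [248 275  37  20 137] [0.805 0.05  0.008] [ 0.797 -0.015  0.005] [0.815 0.11  0.013]
S red 79 [ 0.529 -0.026  0.103] [ 0.484 -0.033  0.096] [ 0.57  -0.02   0.109]
```

View pics/crop0.png

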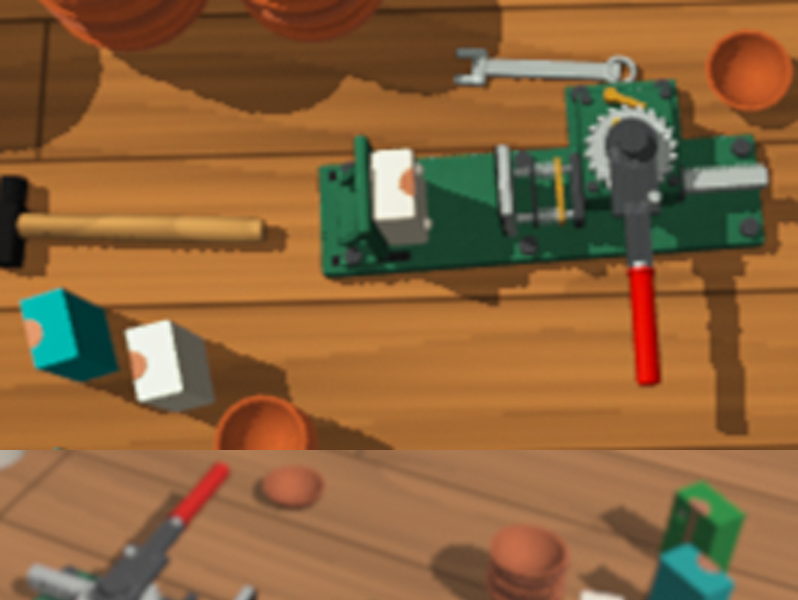

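The crop shows the terracotta pour mark on the loose half's left (+y) edge, at crop pixel (137,362). On the fixed half it is on the right edge (407,183), and two knobs are visible there. So the loose half already faces roughly +y and needs only a small yaw. Next I'll measure precisely.

```bash
cat >> h.py <<'E'
def rect(q):
    c,s,a=cv2.minAreaRect((q[:,:2]*1000).astype(np.float32)); 
    if s[0]<s[1]: a+=90; s=s[::-1]
    return np.round(c,1),np.round(s,1),round((a+90)%180-90,1)  # long axis angle from +x
E
python3 - <<'E'
from h import *
for n in("top","scene"):
    f=np.load(n+"0.npz");P=pts(f);z=P[...,2];hsv=cv2.cvtColor(f["color"],cv2.COLOR_RGB2HSV)
    def top(c,h,r,bright=None):
        m=(abs(z-h)<.012)&(abs(P[...,0]-c[0])<r[0])&(abs(P[...,1]-c[1])<r[1])
        if bright: m&=hsv[...,2]>bright
        g=(hsv[...,0]>35)&(hsv[...,0]<100)&(hsv[...,1]>90)
        m&=~g
        v,u=np.nonzero(m); q=np.array([ray(f,a,b,h) for a,b in zip(u,v)]); return q,z[m]
    for nm,c,h,r,b in(("loose",(.507,.396),.09,(.055,.04),180),("fixed",(.655,.188),.11,(.05,.03),180),("plate",(.659,.09),.1,(.05,.015),None)):
        q,zz=top(c,h,r,b); print(n,nm,len(q),np.median(zz).round(4),*rect(q))
    # green bed
    g=(hsv[...,0]>60)&(hsv[...,0]<90)&(hsv[...,1]>100)&(abs(z-.02)<.006)&(P[...,0]>.5)&(P[...,0]<.78)&(abs(P[...,1]-.06)<.25)
    v,u=np.nonzero(g); q=np.array([ray(f,a,b,.02) for a,b in zip(u,v)]); print(n,"bed",len(q),np.median(z[g]),*rect(q))
    for lo,hi in((.09,.15),(.16,.24),(-.08,0),(-.15,-.09)):
        k=q[(q[:,1]>lo)&(q[:,1]<hi)]
        if len(k)>20:print((lo,hi),np.percentile(k[:,0],[1,99]).round(4))
    r=(((hsv[...,0]<5)|(hsv[...,0]>175))&(hsv[...,1]>180)&(hsv[...,2]>100)&(abs(P[...,0]-.52)<.08)&(abs(P[...,1]+.03)<.03)&(z>.07))
    v,u=np.nonzero(r); q=np.array([ray(f,a,b,.100) for a,b in zip(u,v)]); print(n,"handle",len(q),*rect(q),"zmax",np.percentile(z[r],[50,98]).round(4))
    # obstacles
    for nm,c in(("stack",(.45,.32)),):
        m=(hsv[...,0]<15)&(z>.06)&(z<.09)&(abs(P[...,0]-.45)<.1)&(abs(P[...,1]-.3)<.08); k=P[m]; print(nm,len(k),k.min(0).round(3),k.max(0).round(3))
    m=(z>.03)&(z<.13)&(hsv[...,0]>75)&(hsv[...,0]<100)&(hsv[...,1]>100)&(P[...,1]>.38); k=P[m]; print("turq",k.min(0).round(3),k.max(0).round(3), k[(k[:,0]>.45)].min(0).round(3))
    # wheel
    m=(hsv[...,1]<60)&(hsv[...,2]>120)&(abs(z-.085)<.012)&(abs(P[...,0]-.7)<.06)&(abs(P[...,1]+.015)<.06); k=P[m]; print("wheel",cv2.minEnclosingCircle((k[:,:2]*1000).astype(np.float32)))
E
```

```text
top loose 348 0.0907 [506.4 396.2] [64.5 37. ] 12.9
top fixed 289 0.1107 [654.1 186.3] [62.3 33.1] 4.0
top plate 123 0.1001 [657.4  88.8] [66.7 13.5] 2.8
top bed 2658 0.02067338609542868 [690.   61.6] [417.6 171.6] -87.3
(0.09, 0.15) [0.6032 0.7081]
(0.16, 0.24) [0.5975 0.7064]
(-0.08, 0) [0.6093 0.7782]
(-0.15, -0.09) [0.6129 0.7201]
top handle 277 [524.7 -30. ] [101.   19.3] 1.3 zmax [0.1036 0.1084]
stack 739 [0.395 0.264 0.06 ] [0.473 0.343 0.086]
turq [0.368 0.423 0.03 ] [0.572 0.517 0.095] [0.502 0.461 0.03 ]
wheel ((693.169677734375, -24.21710777282715), 42.43914031982422)
scene loose 231 0.091 [507.1 395.1] [68.7 36.2] 15.1
scene fixed 215 0.1111 [656.2 184.7] [66. 34.] 4.1
scene plate 115 0.1 [664.1  92.3] [74.1 19. ] 2.6
scene bed 1009 0.021165286724811105 [698.1  71.5] [419.5 147.6] -76.5
(0.09, 0.15) [0.6148 0.7166]
(0.16, 0.24) [0.6847 0.7131]
(-0.08, 0) [0.7519 0.7801]
(-0.15, -0.09) [0.6711 0.7271]
scene handle 122 [523.3 -29.1] [95.7 22.3] 0.2 zmax [0.1042 0.1079]
stack 490 [0.395 0.264 0.06 ] [0.508 0.379 0.088]
turq [0.297 0.426 0.03 ] [0.576 0.515 0.096] [0.502 0.465 0.03 ]
wheel ((692.3272094726562, -26.211618423461914), 42.59886169433594)
```

```bash
cat > go.py <<'E'
import sys
from h import *
from workcell import observe
# go.py x y z yaw : units from the present pose to tool-down pose with tool y at yaw deg
def go(x,y,z,yaw,s=None):
    s=s or observe(); r=R.from_quat(s["tool_rot"])
    a=np.radians(yaw); ty=np.array([np.cos(a),np.sin(a),0]); tz=np.array([0,0,-1.]); tx=np.cross(ty,tz)
    q=R.from_matrix(np.c_[tx,ty,tz])
    dp=r.inv().apply(np.array([x,y,z])-s["tcp_pos"])/.04; tw=np.degrees((r.inv()*q).as_rotvec())/6
    return dp.round(2),tw.round(2)
if __name__=="__main__":
    s=observe(); y=R.from_quat(s["tool_rot"]).apply([0,1,0]); print("t",round(s["time"],2),"tcp",s["tcp_pos"].round(4),"yaw",np.degrees(np.arctan2(y[1],y[0])).round(1),"f",s["ft_force"].round(2),"w",round(s["width"],3),"gf",round(s["gripper_force"],1))
    if len(sys.argv)>4: print(*go(*map(float,sys.argv[1:5])))
E
python3 go.py .47 -.2 .26 -20
```

```text
t 0.1 tcp [ 0.2341 -0.6057  0.2126] yaw -68.9 f [-0.22 -0.12  0.11] w 0.999 gf 0.0
[ 9.16 -7.34 -1.17] [-0.02 -0.01 -8.15]
```

```bash
python3 -m crank '{"dp":[[0.9,-0.7,-1.2],[1.9,-1.5,-1.2],[2.8,-2.3,-1.2],[3.8,-3,-1.2],[4.7,-3.8,-1.2],[5.6,-4.5,-1.2],[6.6,-5.3,-1.2],[7.5,-6,-1.2],[8.4,-6.7,-1.2],[9.2,-7.3,-1.2]],"twist":[[0,0,-0.8],[0,0,-1.6],[0,0,-2.4],[0,0,-3.3],[0,0,-4],[0,0,-5],[0,0,-5.8],[0,0,-6.6],[0,0,-7.4],[0,0,-8.2]],"jaw":[0,0,0,0,0,0,0,0,0,0]}' 20; python3 go.py .5 .25 .25 13.5
```

```text
time: 1.1
tcp_pos: [0.4731, -0.1986, 0.2614]
tool_rot: [0.816, 0.578, 0.0, -0.0]
ft_force: [0.2, -0.6, -0.6]
width: 1.0
gripper_force: 0.0
t 1.1 tcp [ 0.4731 -0.1986  0.2614] yaw -19.4 f [ 0.21 -0.57 -0.61] w 1.0 gf 0.0
[10.8  -3.09  0.29] [-0.   -0.01 -5.48]
```

```bash
python3 -m crank '{"dp":[[1.1,-0.3,0],[2.2,-0.6,0],[3.3,-0.9,0],[4.4,-1.2,0],[5.5,-1.5,0],[6.6,-1.8,0.1],[7.6,-2.1,0.2],[8.7,-2.5,0.3],[9.8,-2.8,0.3],[10.8,-3.1,0.3]],"twist":[[0,0,-0.5],[0,0,-1.1],[0,0,-1.6],[0,0,-2.2],[0,0,-2.7],[0,0,-3.3],[0,0,-3.8],[0,0,-4.4],[0,0,-5],[0,0,-5.5]],"jaw":[0,0,0,0,0,0,0,0,0,0]}'; python3 go.py .5067 .3957 .15 13.5
```

```text
time: 2.1
tcp_pos: [0.5006, 0.2493, 0.2491]
tool_rot: [0.619, 0.785, -0.0, -0.0]
ft_force: [0.1, 0.8, 0.4]
width: 0.997
gripper_force: 0.0
t 2.1 tcp [0.5006 0.2493 0.2491] yaw 13.5 f [0.07 0.79 0.4 ] w 0.997 gf 0.0
[3.52 1.01 2.48] [-0.01 -0.    0.  ]
```

```bash
python3 -m crank '{"dp":[[0.9,0.25,0],[1.8,0.5,0],[2.7,0.8,0.5],[3.5,1,1.2],[3.52,1.01,2],[3.52,1.01,2.8],[3.52,1.01,3.5],[3.52,1.01,4.1],[3.52,1.01,4.6],[3.52,1.01,4.88]],"twist":[[0,0,0],[0,0,0],[0,0,0],[0,0,0],[0,0,0],[0,0,0],[0,0,0],[0,0,0],[0,0,0],[0,0,0]],"jaw":[0,0,0,0,0,0,0,0,0,0]}'
python3 -m crank '{"dp":[[0,0,0],[0,0,0],[0,0,0],[0,0,0],[0,0,0],[0,0,0],[0,0,0],[0,0,-0.2],[0,0,-0.6],[0,0,-1]],"twist":[[0,0,0],[0,0,0],[0,0,0],[0,0,0],[0,0,0],[0,0,0],[0,0,0],[0,0,0],[0,0,0],[0,0,0]],"jaw":[0.3,0.4,0.5,0.5,0.5,0.5,0.5,0.5,0.5,0.5]}' 20; python3 go.py .6 .26 .2 4
```

```text
time: 3.1
tcp_pos: [0.5069, 0.3925, 0.052]
tool_rot: [0.62, 0.784, -0.002, -0.0]
ft_force: [0.1, 0.0, 0.8]
width: 0.999
gripper_force: 0.0
time: 4.1
tcp_pos: [0.5078, 0.3935, 0.0953]
tool_rot: [0.62, 0.784, -0.0, -0.0]
ft_force: [-0.7, 0.4, -2.3]
width: 0.679
gripper_force: 20.0
t 4.1 tcp [0.5078 0.3935 0.0953] yaw 13.3 f [-0.7   0.37 -2.32] w 0.679 gf 20.0
[-3.78  1.47 -2.62] [-0.    0.    1.56]
```

```bash
python3 -m crank '{"dp":[[0,0,-1],[0,0,-2],[-0.4,0.2,-2.8],[-1.2,0.5,-2.8],[-2,0.8,-2.8],[-2.8,1.1,-2.8],[-3.8,1.5,-2.8],[-3.8,1.5,-2.8],[-3.8,1.5,-2.8],[-3.8,1.5,-2.8]],"twist":[[0,0,0],[0,0,0],[0,0,0.3],[0,0,0.6],[0,0,0.9],[0,0,1.2],[0,0,1.6],[0,0,1.6],[0,0,1.6],[0,0,1.6]],"jaw":[0.5,0.5,0.5,0.5,0.5,0.5,0.5,0.5,0.5,0.5]}'; python3 go.py .657 .132 .2 3
python3 - <<'E'
from h import *
from workcell import *
for n in("top","scene"):
    f=grab_frame(n);P=pts(f);hsv=cv2.cvtColor(f["color"],cv2.COLOR_RGB2HSV)
    cv2.imwrite(f"pics/{n}1.png",f["color"][...,::-1]); np.savez(f"{n}1.npz",**f)
    m=(hsv[...,1]<60)&(hsv[...,2]>110)&(P[...,2]>.13)&(P[...,2]<.25)&(abs(P[...,0]-.6)<.07)&(abs(P[...,1]-.26)<.06)
    k=P[m];print(n,len(k),k.min(0) if len(k) else 0,k.max(0) if len(k) else 0)
t=np.load("top1.npz")["color"][90:240,140:340];s=np.load("scene1.npz")["color"][150:300,290:490]
cv2.imwrite("pics/c1.png",cv2.resize(np.hstack([t,s])[...,::-1],None,fx=2,fy=2,interpolation=cv2.INTER_CUBIC))
E
```

```text
time: 5.1
tcp_pos: [0.6005, 0.261, 0.2072]
tool_rot: [0.683, 0.73, 0.001, -0.001]
ft_force: [-0.2, -0.2, -3.0]
width: 0.681
gripper_force: 20.0
t 5.1 tcp [0.6005 0.261  0.2072] yaw 3.8 f [-0.19 -0.24 -3.03] w 0.681 gf 20.0
[-3.31  1.19  0.17] [ 0.   -0.02  0.14]
top 0 0 0
scene 532 [0.5681081  0.24760725 0.15241319] [0.64687428 0.28492347 0.24993878]
```

View pics/c1.png

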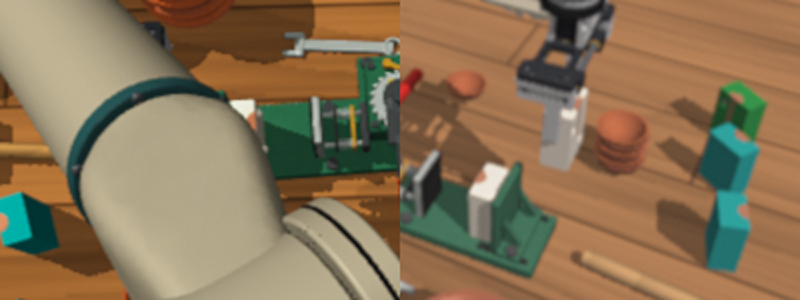

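The scene view shows the block held upright with the plate, fixed half and bed still clear. The block reads y .248–.285 against TCP y .261, so its centre sits about 3 mm ahead of the TCP. Next I move above the bed and lower it.

```bash
python3 -m crank '{"dp":[[-0.8,0.3,0],[-1.7,0.6,0],[-2.6,0.9,0],[-3.39,1.18,0],[-3.39,1.18,0],[-3.39,1.18,0.6],[-3.39,1.18,1.2],[-3.39,1.18,1.6],[-3.39,1.18,1.6],[-3.39,1.18,1.6]],"twist":[[0,0,0],[0,0,0],[0,0,0.1],[0,0,0.1],[0,0,0.1],[0,0,0.1],[0,0,0.1],[0,0,0.1],[0,0,0.1],[0,0,0.1]],"jaw":[0.5,0.5,0.5,0.5,0.5,0.5,0.5,0.5,0.5,0.5]}'; python3 go.py .6565 .129 .073 3
python3 - <<'E'
from h import *
from workcell import *
f=grab_frame("scene");np.savez("scene2.npz",**f)
cv2.imwrite("pics/c2.png",cv2.resize(f["color"][170:300,230:400,::-1],None,fx=4,fy=4,interpolation=cv2.INTER_CUBIC))
E
```

```text
time: 6.2
tcp_pos: [0.6571, 0.1287, 0.1427]
tool_rot: [0.687, 0.727, 0.0, -0.0]
ft_force: [0.5, -0.0, -2.3]
width: 0.68
gripper_force: 20.0
t 6.2 tcp [0.6571 0.1287 0.1427] yaw 3.2 f [ 0.53 -0.03 -2.34] w 0.68 gf 20.0
[ 0.01 -0.01  1.74] [ 0.   -0.01  0.04]
```

View pics/c2.png

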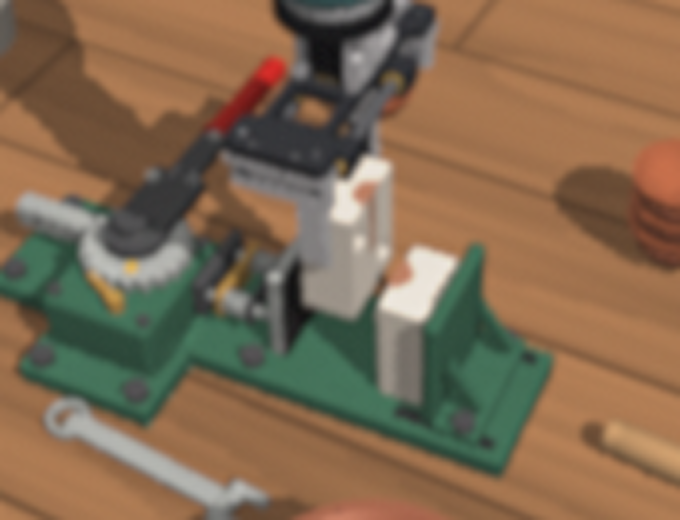

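The block hangs between the plate (crop px 285,300) and the fixed half (410,330), with the pour marks facing each other. I'll lower it.

```bash
python3 -m crank '{"dp":[[0,0,0.4],[0,0,0.8],[0,0,1.2],[0,0,1.45],[0,0,1.6],[0,0,1.67],[0,0,1.7],[0,0,1.72],[0,0,1.74],[0,0,1.74]],"twist":[[0,0,0],[0,0,0],[0,0,0],[0,0,0],[0,0,0],[0,0,0],[0,0,0],[0,0,0],[0,0,0],[0,0,0]],"jaw":[0.5,0.5,0.5,0.5,0.5,0.5,0.5,0.5,0.5,0.5]}'; python3 go.py .6565 .129 .072 3
python3 - <<'E'
from h import *
from workcell import *
f=grab_frame("scene");np.savez("scene2.npz",**f);P=pts(f);hsv=cv2.cvtColor(f["color"],cv2.COLOR_RGB2HSV);z=P[...,2]
for c in((.657,.132),(.655,.187)):
    m=(abs(z-.11)<.006)&(abs(P[...,0]-c[0])<.05)&(abs(P[...,1]-c[1])<.026)&(hsv[...,2]>180)&~((hsv[...,0]>35)&(hsv[...,0]<100)&(hsv[...,1]>90))
    v,u=np.nonzero(m);q=np.array([ray(f,a,b,.11) for a,b in zip(u,v)]);print(len(q),np.median(z[m]),*rect(q))
E
```

```text
time: 7.25
tcp_pos: [0.6563, 0.127, 0.0754]
tool_rot: [0.688, 0.726, -0.001, -0.0]
ft_force: [-7.6, -2.3, 13.0]
width: 0.684
gripper_force: 20.0
t 7.25 tcp [0.6563 0.127  0.0754] yaw 3.1 f [-7.63 -2.35 13.02] w 0.684 gf 20.0
[0.05 0.01 0.08] [-0.01  0.01  0.02]
114 0.11118503297217325 [656.1 137.3] [66.6 25.1] 4.2
215 0.11099586444643672 [656.3 184. ] [66.  35.5] 4.1
```

```bash
python3 -m crank '{"dp":[[0,0,-0.04],[0,0,-0.06],[0,0,-0.06],[0,0,-0.06],[0,0,-0.06],[0,0,-0.06],[0,0,-0.06],[0,0,-0.06],[0,0,-0.06],[0,0,-0.06]],"twist":[[0,0,0],[0,0,0],[0,0,0],[0,0,0],[0,0,0],[0,0,0],[0,0,0],[0,0,0],[0,0,0],[0,0,0]],"jaw":[0.5,0.5,0.3,0.2,0.1,0,0,0,0,0]}'; python3 go.py .6 .06 .25 3
python3 - <<'E'
from h import *
from workcell import *
f=grab_frame("scene");np.savez("scene2.npz",**f);P=pts(f);hsv=cv2.cvtColor(f["color"],cv2.COLOR_RGB2HSV);z=P[...,2]
for c in((.657,.132),(.655,.187)):
    m=(abs(z-.11)<.006)&(abs(P[...,0]-c[0])<.05)&(abs(P[...,1]-c[1])<.026)&(hsv[...,2]>180)&~((hsv[...,0]>35)&(hsv[...,0]<100)&(hsv[...,1]>90))
    v,u=np.nonzero(m);q=np.array([ray(f,a,b,.11) for a,b in zip(u,v)]);print(len(q),np.median(z[m]),*rect(q))
E
```

```text
time: 8.3
tcp_pos: [0.6572, 0.1272, 0.0751]
tool_rot: [0.688, 0.726, 0.0, 0.0]
ft_force: [-0.6, -0.1, 0.1]
width: 0.998
gripper_force: 0.0
t 8.3 tcp [0.6572 0.1272 0.0751] yaw 3.1 f [-0.56 -0.13  0.12] w 0.998 gf 0.0
[-1.6  -1.52 -4.37] [0.   0.   0.02]
118 0.11136782178178012 [657.4 141.8] [67.  25.7] 14.0
215 0.1111778705866685 [656.3 184. ] [66.  35.5] 4.1
```

```bash
python3 -m crank '{"dp":[[0,0,-0.7],[0,0,-1.6],[0,0,-2.6],[0,0,-3.4],[-0.9,-0.8,-3.6],[-1.7,-1.6,-3.6],[-2.6,-2.4,-3.6],[-3.4,-3.1,-3.6],[-3.7,-3.4,-3.6],[-3.7,-3.4,-3.6]],"twist":[[0,0,0],[0,0,0],[0,0,0],[0,0,0],[0,0,0.5],[0,0,1.5],[0,0,2.5],[0,0,3.5],[0,0,4.5],[0,0,5]],"jaw":[0,0,0,0,0,0,0,0,0,0]}'; python3 go.py .524 -.03 .16 -88.7
python3 - <<'E'
from h import *
from workcell import *
for n in("scene","top"):
    f=grab_frame(n);np.savez(n+"3.npz",**f);P=pts(f);hsv=cv2.cvtColor(f["color"],cv2.COLOR_RGB2HSV);z=P[...,2]
    for c in((.657,.132),(.655,.187)):
        m=(abs(z-.11)<.006)&(abs(P[...,0]-c[0])<.05)&(abs(P[...,1]-c[1])<.026)&(hsv[...,2]>180)&~((hsv[...,0]>35)&(hsv[...,0]<100)&(hsv[...,1]>90))
        v,u=np.nonzero(m);q=np.array([ray(f,a,b,.11) for a,b in zip(u,v)]);print(n,len(q),np.median(z[m]),*rect(q) if len(q) else 0)
t=np.load("top3.npz")["color"][100:220,220:400];s=np.load("scene3.npz")["color"][180:300,220:400]
cv2.imwrite("pics/c3.png",cv2.resize(np.hstack([t,s])[...,::-1],None,fx=2.2,fy=2.2,interpolation=cv2.INTER_CUBIC))
E
```

```text
time: 9.35
tcp_pos: [0.5274, -0.0314, 0.2194]
tool_rot: [0.854, 0.52, -0.001, 0.001]
ft_force: [-0.5, 0.3, -0.4]
width: 1.001
gripper_force: 0.0
t 9.35 tcp [ 0.5274 -0.0314  0.2194] yaw -27.3 f [-0.47  0.25 -0.44] w 1.001 gf 0.0
[-0.   -0.09  1.49] [1.000e-02 2.000e-02 1.023e+01]
scene 242 0.11138312211587187 [658.1 130.4] [67.6 40.2] 2.9
scene 215 0.11127053353087868 [656.3 184. ] [66.  35.5] 4.1
top 325 0.11066529990649443 [657.7 129.8] [64.5 36. ] 3.6
top 283 0.11063349706328307 [654.1 186.5] [62.3 32.5] 3.8
```

View pics/c3.png

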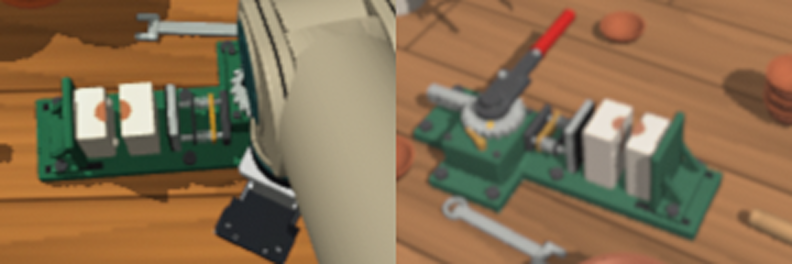

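Both halves stand aligned: the loose half is at (658,130) with yaw 3.3° and the fixed half at (655,185), leaving a gap of about 19 mm. The red handle is free. Next is the lever.

```bash
python3 -m crank '{"dp":[[0,0,0],[0,0,0],[0,0,0],[0,0,0],[0,0,0],[0,0,0],[0,0,0],[0,0,0],[0,0,0],[0,0,0]],"twist":[[0,0,-1.3],[0,0,-2.6],[0,0,-4],[0,0,-5.4],[0,0,-6.8],[0,0,-8.2],[0,0,-9.5],[0,0,-10.9],[0,0,-12.3],[0,0,-13.7]],"jaw":[0,0,0,0,0,0,0,0,0,0]}'; python3 go.py .524 -.03 .083 91.3
```

```text
time: 10.45
tcp_pos: [0.5299, -0.0272, 0.2192]
tool_rot: [0.294, 0.956, 0.0, 0.0]
ft_force: [-0.3, -0.4, -0.6]
width: 0.996
gripper_force: 0.0
t 10.45 tcp [ 0.5299 -0.0272  0.2192] yaw 55.8 f [-0.29 -0.45 -0.57] w 0.996 gf 0.0
[ 0.08 -0.14  3.4 ] [ 0.01  0.   -5.91]
```

```bash
python3 -m crank '{"dp":[[0.08,-0.14,0],[0.08,-0.14,0],[0.08,-0.14,0],[0.08,-0.14,0.3],[0.08,-0.14,1],[0.08,-0.14,1.7],[0.08,-0.14,2.4],[0.08,-0.14,3],[0.08,-0.14,3.4],[0.08,-0.14,3.4]],"twist":[[0,0,-1.3],[0,0,-2.6],[0,0,-4],[0,0,-5.3],[0,0,-5.9],[0,0,-5.9],[0,0,-5.9],[0,0,-5.9],[0,0,-5.9],[0,0,-5.9]],"jaw":[0,0,0,0,0,0,0,0,0,0]}'
python3 -m crank '{"dp":[[0,0,0],[0,0,0],[0,0,0],[0,0,0],[0,0,0],[0,0,0],[0,0,0],[0,0,0],[0,0,0],[0,0,0]],"twist":[[0,0,0],[0,0,0],[0,0,0],[0,0,0],[0,0,0],[0,0,0],[0,0,0],[0,0,0],[0,0,0],[0,0,0]],"jaw":[0.3,0.6,0.8,0.8,0.8,0.8,0.8,0.8,0.8,0.8]}' 20; python3 go.py
```

```text
time: 11.45
tcp_pos: [0.5225, -0.0302, 0.0812]
tool_rot: [-0.007, 1.0, 0.0, -0.002]
ft_force: [-0.8, 0.5, 0.3]
width: 0.998
gripper_force: 0.0
time: 12.45
tcp_pos: [0.5236, -0.0304, 0.0831]
tool_rot: [-0.007, 1.0, 0.0, 0.0]
ft_force: [0.3, 0.7, 0.5]
width: 0.231
gripper_force: 20.0
t 12.45 tcp [ 0.5236 -0.0304  0.0831] yaw 90.8 f [0.27 0.68 0.49] w 0.231 gf 20.0
```

```bash
python3 -m crank '{"dp":[[0,-0.03,0],[0,-0.06,0],[0,-0.1,0],[0,-0.13,0],[0,-0.13,0],[0,-0.13,0],[0,-0.13,0],[0,-0.13,0],[0,-0.13,0],[0,-0.13,0]],"twist":[[0,0,-0.07],[0,0,-0.14],[0,0,-0.2],[0,0,-0.29],[0,0,-0.29],[0,0,-0.29],[0,0,-0.29],[0,0,-0.29],[0,0,-0.29],[0,0,-0.29]],"jaw":[0.8,0.8,0.8,0.8,0.8,0.8,0.8,0.8,0.8,0.8]}'; python3 go.py
```

```text
time: 13.45
tcp_pos: [0.5239, -0.0359, 0.0831]
tool_rot: [-0.022, 1.0, 0.0, 0.0]
ft_force: [1.8, 1.8, -2.9]
width: 0.227
gripper_force: 20.0
t 13.45 tcp [ 0.5239 -0.0359  0.0831] yaw 92.5 f [ 1.81  1.81 -2.88] w 0.227 gf 20.0
```

```bash
python3 -m crank '{"dp":[[0,-0.08,0],[0,-0.16,0],[0,-0.24,0],[-0.01,-0.32,0],[-0.02,-0.4,0],[-0.03,-0.48,0],[-0.03,-0.51,0],[-0.03,-0.51,0],[-0.03,-0.51,0],[-0.03,-0.51,0]],"twist":[[0,0,-0.18],[0,0,-0.36],[0,0,-0.54],[0,0,-0.72],[0,0,-0.9],[0,0,-1.08],[0,0,-1.15],[0,0,-1.15],[0,0,-1.15],[0,0,-1.15]],"jaw":[0.8,0.8,0.8,0.8,0.8,0.8,0.8,0.8,0.8,0.8]}'; python3 go.py
```

```text
time: 14.45
tcp_pos: [0.5268, -0.0565, 0.0831]
tool_rot: [-0.082, 0.997, 0.0, 0.001]
ft_force: [4.5, 2.2, -5.7]
width: 0.231
gripper_force: 20.1
t 14.45 tcp [ 0.5268 -0.0565  0.0831] yaw 99.4 f [ 4.47  2.24 -5.73] w 0.231 gf 20.1
```

```bash
python3 -m crank '{"dp":[[0,-0.08,0],[0,-0.16,0],[0,-0.24,0],[-0.01,-0.32,0],[-0.02,-0.4,0],[-0.03,-0.48,0],[-0.03,-0.51,0],[-0.03,-0.51,0],[-0.03,-0.51,0],[-0.03,-0.51,0]],"twist":[[0,0,-0.18],[0,0,-0.36],[0,0,-0.54],[0,0,-0.72],[0,0,-0.9],[0,0,-1.08],[0,0,-1.15],[0,0,-1.15],[0,0,-1.15],[0,0,-1.15]],"jaw":[0.8,0.8,0.8,0.8,0.8,0.8,0.8,0.8,0.8,0.8]}' 8; python3 go.py
```

```text
time: 15.45
tcp_pos: [0.5316, -0.0765, 0.0833]
tool_rot: [-0.142, 0.99, 0.0, 0.001]
ft_force: [7.1, 1.7, -5.5]
width: 0.234
gripper_force: 8.0
t 15.45 tcp [ 0.5316 -0.0765  0.0833] yaw 106.3 f [ 7.07  1.67 -5.5 ] w 0.234 gf 8.0
```

```bash
python3 -m crank '{"dp":[[0,-0.08,0],[0,-0.16,0],[0,-0.24,0],[-0.01,-0.32,0],[-0.02,-0.4,0],[-0.03,-0.48,0],[-0.03,-0.51,0],[-0.03,-0.51,0],[-0.03,-0.51,0],[-0.03,-0.51,0]],"twist":[[0,0,-0.18],[0,0,-0.36],[0,0,-0.54],[0,0,-0.72],[0,0,-0.9],[0,0,-1.08],[0,0,-1.15],[0,0,-1.15],[0,0,-1.15],[0,0,-1.15]],"jaw":[0.8,0.8,0.8,0.8,0.8,0.8,0.8,0.8,0.8,0.8]}'; python3 go.py
```

```text
time: 16.45
tcp_pos: [0.5389, -0.0948, 0.0833]
tool_rot: [-0.201, 0.979, 0.001, 0.002]
ft_force: [7.0, 3.5, -6.3]
width: 0.236
gripper_force: 8.0
t 16.45 tcp [ 0.5389 -0.0948  0.0833] yaw 113.2 f [ 6.98  3.52 -6.31] w 0.236 gf 8.0
```

```bash
python3 -m crank '{"dp":[[0,-0.08,0],[0,-0.16,0],[0,-0.24,0],[-0.01,-0.32,0],[-0.02,-0.4,0],[-0.03,-0.48,0],[-0.03,-0.51,0],[-0.03,-0.51,0],[-0.03,-0.51,0],[-0.03,-0.51,0]],"twist":[[0,0,-0.18],[0,0,-0.36],[0,0,-0.54],[0,0,-0.72],[0,0,-0.9],[0,0,-1.08],[0,0,-1.15],[0,0,-1.15],[0,0,-1.15],[0,0,-1.15]],"jaw":[0.8,0.8,0.8,0.8,0.8,0.8,0.8,0.8,0.8,0.8]}'; python3 go.py
```

```text
time: 17.45
tcp_pos: [0.5483, -0.1123, 0.0833]
tool_rot: [-0.26, 0.966, 0.001, 0.002]
ft_force: [7.9, 5.4, -7.1]
width: 0.234
gripper_force: 8.0
t 17.45 tcp [ 0.5483 -0.1123  0.0833] yaw 120.2 f [ 7.88  5.42 -7.06] w 0.234 gf 8.0
```

```bash
python3 -m crank '{"dp":[[0,-0.08,0],[0,-0.16,0],[0,-0.24,0],[-0.01,-0.32,0],[-0.02,-0.4,0],[-0.03,-0.48,0],[-0.03,-0.51,0],[-0.03,-0.51,0],[-0.03,-0.51,0],[-0.03,-0.51,0]],"twist":[[0,0,-0.18],[0,0,-0.36],[0,0,-0.54],[0,0,-0.72],[0,0,-0.9],[0,0,-1.08],[0,0,-1.15],[0,0,-1.15],[0,0,-1.15],[0,0,-1.15]],"jaw":[0.8,0.8,0.8,0.8,0.8,0.8,0.8,0.8,0.8,0.8]}' 4; python3 go.py; python3 - <<'E'
from h import *
from workcell import *
f=grab_frame("scene");np.savez("scene4.npz",**f);P=pts(f);z=P[...,2];hsv=cv2.cvtColor(f["color"],cv2.COLOR_RGB2HSV)
cv2.imwrite("pics/c4.png",cv2.resize(f["color"][160:300,200:400,::-1],None,fx=4,fy=4,interpolation=cv2.INTER_CUBIC))
E
```

```text
time: 18.45
tcp_pos: [0.5585, -0.1299, 0.0836]
tool_rot: [-0.318, 0.948, 0.001, 0.001]
ft_force: [4.2, 3.7, -2.7]
width: 0.235
gripper_force: 4.0
t 18.45 tcp [ 0.5585 -0.1299  0.0836] yaw 127.0 f [ 4.19  3.71 -2.71] w 0.235 gf 4.0
```

View pics/c4.png

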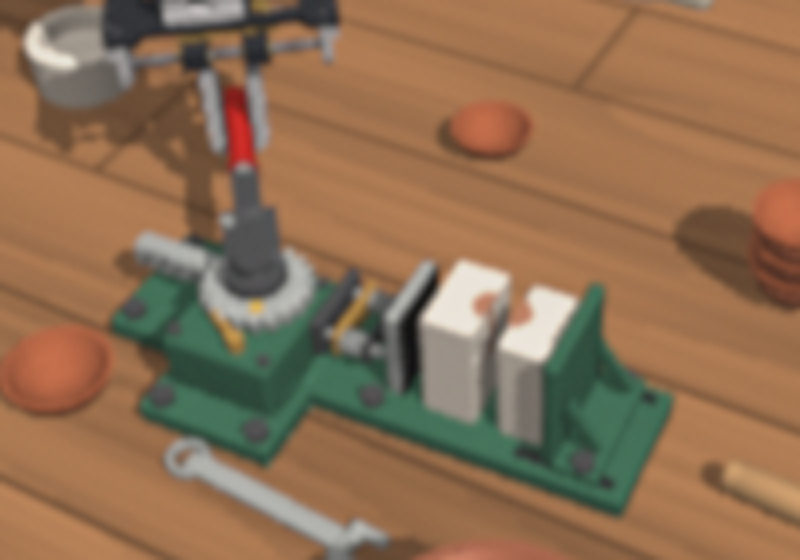

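The picture shows the lever swung back with the handle inside the jaws (crop px 240,130) and the mould undisturbed. It has not reached its rest yet, so I keep going.

```bash
python3 -m crank '{"dp":[[0,-0.08,0],[0,-0.16,0],[0,-0.24,0],[-0.01,-0.32,0],[-0.02,-0.4,0],[-0.03,-0.48,0],[-0.03,-0.51,0],[-0.03,-0.51,0],[-0.03,-0.51,0],[-0.03,-0.51,0]],"twist":[[0,0,-0.18],[0,0,-0.36],[0,0,-0.54],[0,0,-0.72],[0,0,-0.9],[0,0,-1.08],[0,0,-1.15],[0,0,-1.15],[0,0,-1.15],[0,0,-1.15]],"jaw":[0.8,0.8,0.8,0.8,0.8,0.8,0.8,0.8,0.8,0.8]}' 4; python3 go.py; python3 -c "
from workcell import observe as o;print(o()['joint_pos'].round(2))"
```

```text
time: 19.5
tcp_pos: [0.5696, -0.1411, 0.0834]
tool_rot: [-0.375, 0.927, 0.004, 0.001]
ft_force: [0.7, 10.6, 0.6]
width: 0.566
gripper_force: 4.3
t 19.5 tcp [ 0.5696 -0.1411  0.0834] yaw 134.0 f [ 0.68 10.63  0.58] w 0.566 gf 4.3
[ 0.72  0.88 -0.9   1.79  0.85  0.92  1.78]
```

The stop yielded the jaws. That puts the rest about where I was one step earlier (lever 38° from −x), so the swing is roughly ±0.63 rad about the start. The light grip also limits the pull: the jaw gives way at about twice the grip force.

```bash
python3 -m crank '{"dp":[[0,0.2,0],[-0.02,0.4,0],[-0.03,0.51,0],[-0.03,0.51,0],[-0.03,0.51,0],[-0.03,0.51,0],[-0.03,0.51,0],[-0.03,0.51,0],[-0.03,0.51,0],[-0.03,0.51,0]],"twist":[[0,0,0.4],[0,0,0.8],[0,0,1.15],[0,0,1.15],[0,0,1.15],[0,0,1.15],[0,0,1.15],[0,0,1.15],[0,0,1.15],[0,0,1.15]],"jaw":[0.8,0.8,0.8,0.8,0.8,0.8,0.8,0.8,0.8,0.8]}' 5; python3 go.py
python3 -m crank '{"dp":[[-0.04,0.59,0],[-0.17,1.17,0],[-0.37,1.73,0],[-0.65,2.26,0],[-1.0,2.74,0],[-1.41,3.16,0],[-1.88,3.53,0],[-2.4,3.83,0],[-2.95,4.05,0],[-3.07,4.08,0]],"twist":[[0,0,1.34],[0,0,2.67],[0,0,4.01],[0,0,5.35],[0,0,6.68],[0,0,8.02],[0,0,9.36],[0,0,10.7],[0,0,12.03],[0,0,12.32]],"jaw":[0.8,0.8,0.8,0.8,0.8,0.8,0.8,0.8,0.8,0.8]}' 5; python3 go.py
```

```text
time: 20.5
tcp_pos: [0.556, -0.1325, 0.0828]
tool_rot: [-0.317, 0.949, -0.001, -0.002]
ft_force: [-5.2, -2.6, 3.6]
width: 0.233
gripper_force: 5.1
t 20.5 tcp [ 0.556  -0.1325  0.0828] yaw 126.9 f [-5.18 -2.61  3.64] w 0.233 gf 5.1
time: 21.5
tcp_pos: [0.554, 0.0744, 0.0821]
tool_rot: [0.317, 0.949, -0.003, -0.003]
ft_force: [-10.1, -5.9, 3.9]
width: 0.373
gripper_force: 4.9
t 21.5 tcp [0.554  0.0744 0.0821] yaw 53.1 f [-10.08  -5.9    3.86] w 0.373 gf 4.9
```

```bash
cat > look.py <<'E'
from h import *
from workcell import *
f=grab_frame("scene");P=pts(f);z=P[...,2];hsv=cv2.cvtColor(f["color"],cv2.COLOR_RGB2HSV)
b=abs(P[...,0]-.657)<.025
w=b&(abs(z-.11)<.006)&(P[...,1]<.2)&(P[...,1]>.08)&(hsv[...,2]>180)
p=b&(abs(z-.1)<.004)&(P[...,1]<.15)&(P[...,1]>.06)&(hsv[...,1]<60)
y=np.sort(P[w][:,1]); h=np.histogram(y,np.arange(.085,.2,.004))[0]; print("plate y",np.median(P[p][:,1]).round(4),p.sum(),"white hist from .085:",h)
E
python3 -m crank '{"dp":[[-0.04,-0.59,0],[-0.17,-1.17,0],[-0.37,-1.73,0],[-0.65,-2.26,0],[-1.0,-2.74,0],[-1.41,-3.16,0],[-1.88,-3.53,0],[-2.4,-3.83,0],[-2.95,-4.05,0],[-3.15,-4.11,0]],"twist":[[0,0,-1.34],[0,0,-2.67],[0,0,-4.01],[0,0,-5.35],[0,0,-6.68],[0,0,-8.02],[0,0,-9.36],[0,0,-10.7],[0,0,-12.03],[0,0,-12.5]],"jaw":[0.8,0.8,0.8,0.8,0.8,0.8,0.8,0.8,0.8,0.8]}' 5; python3 go.py; python3 look.py
```

```text
time: 22.5
tcp_pos: [0.5625, -0.1317, 0.0838]
tool_rot: [-0.327, 0.945, 0.003, 0.004]
ft_force: [-3.4, 10.6, 3.1]
width: 0.305
gripper_force: 5.0
t 22.5 tcp [ 0.5625 -0.1317  0.0838] yaw 128.2 f [-3.43 10.55  3.11] w 0.305 gf 5.0
plate y 0.1054 32 white hist from .085: [ 0  0  0  0  0  0  2 15 18 19 19 18 17 18 21 17 19  1  0  0  4 16 21 20
 23 16 23 20]
```

```bash
python3 -m crank '{"dp":[[-0.01,0.28,0],[-0.04,0.57,0],[-0.08,0.84,0],[-0.15,1.13,0],[-0.24,1.4,0],[-0.34,1.66,0],[-0.46,1.92,0],[-0.6,2.17,0],[-0.74,2.4,0],[-0.92,2.64,0]],"twist":[[0,0,0.64],[0,0,1.28],[0,0,1.91],[0,0,2.58],[0,0,3.2],[0,0,3.82],[0,0,4.49],[0,0,5.11],[0,0,5.73],[0,0,6.4]],"jaw":[0.8,0.8,0.8,0.8,0.8,0.8,0.8,0.8,0.8,0.8]}' 4; python3 go.py
python3 -m crank '{"dp":[[-0.01,0.28,0],[-0.04,0.57,0],[-0.08,0.84,0],[-0.15,1.13,0],[-0.24,1.4,0],[-0.34,1.66,0],[-0.46,1.92,0],[-0.6,2.17,0],[-0.74,2.4,0],[-0.84,2.54,0]],"twist":[[0,0,0.64],[0,0,1.28],[0,0,1.91],[0,0,2.58],[0,0,3.2],[0,0,3.82],[0,0,4.49],[0,0,5.11],[0,0,5.73],[0,0,6.11]],"jaw":[0.8,0.8,0.8,0.8,0.8,0.8,0.8,0.8,0.8,0.8]}' 4; python3 go.py; python3 look.py
```

```text
time: 23.55
tcp_pos: [0.5222, -0.0291, 0.083]
tool_rot: [0.005, 1.0, -0.001, -0.001]
ft_force: [-4.3, -2.0, 2.4]
width: 0.231
gripper_force: 4.0
t 23.55 tcp [ 0.5222 -0.0291  0.083 ] yaw 89.5 f [-4.32 -1.99  2.43] w 0.231 gf 4.0
time: 24.55
tcp_pos: [0.5548, 0.0723, 0.0824]
tool_rot: [0.318, 0.948, -0.003, -0.002]
ft_force: [-7.2, -4.5, 4.9]
width: 0.345
gripper_force: 3.9
t 24.55 tcp [0.5548 0.0723 0.0824] yaw 53.0 f [-7.19 -4.51  4.89] w 0.345 gf 3.9
plate y 0.1205 27 white hist from .085: [ 0  0  0  0  0  0  0  0  0  0  1 16 22 17 21 17 19 19 16 21 20 17 22 19
 16 22 19 22]
```

```bash
python3 -m crank '{"dp":[[-0.04,-0.59,0],[-0.17,-1.17,0],[-0.37,-1.73,0],[-0.65,-2.26,0],[-1.0,-2.74,0],[-1.41,-3.16,0],[-1.88,-3.53,0],[-2.4,-3.83,0],[-2.95,-4.05,0],[-3.15,-4.11,0]],"twist":[[0,0,-1.34],[0,0,-2.67],[0,0,-4.01],[0,0,-5.35],[0,0,-6.68],[0,0,-8.02],[0,0,-9.36],[0,0,-10.7],[0,0,-12.03],[0,0,-12.5]],"jaw":[0.8,0.8,0.8,0.8,0.8,0.8,0.8,0.8,0.8,0.8]}' 4; python3 go.py
python3 -m crank '{"dp":[[-0.01,0.28,0],[-0.04,0.57,0],[-0.08,0.84,0],[-0.15,1.13,0],[-0.24,1.4,0],[-0.34,1.66,0],[-0.46,1.92,0],[-0.46,1.92,0],[-0.46,1.92,0],[-0.46,1.92,0]],"twist":[[0,0,0.64],[0,0,1.28],[0,0,1.91],[0,0,2.58],[0,0,3.2],[0,0,3.82],[0,0,4.49],[0,0,4.49],[0,0,4.49],[0,0,4.49]],"jaw":[0.8,0.8,0.8,0.8,0.8,0.8,0.8,0.8,0.8,0.8]}' 4; python3 go.py; python3 look.py
```

```text
time: 25.6
tcp_pos: [0.5622, -0.1326, 0.0837]
tool_rot: [-0.326, 0.945, 0.002, 0.004]
ft_force: [-2.2, 9.1, 3.6]
width: 0.316
gripper_force: 4.0
t 25.6 tcp [ 0.5622 -0.1326  0.0837] yaw 128.1 f [-2.21  9.07  3.64] w 0.316 gf 4.0
time: 26.6
tcp_pos: [0.5259, -0.0624, 0.083]
tool_rot: [-0.097, 0.995, -0.0, -0.0]
ft_force: [-4.7, -0.6, 3.0]
width: 0.233
gripper_force: 4.0
t 26.6 tcp [ 0.5259 -0.0624  0.083 ] yaw 101.1 f [-4.72 -0.58  2.99] w 0.233 gf 4.0
plate y 0.1206 26 white hist from .085: [ 0  0  0  0  0  0  0  0  0  0  1 16 17 19 20 21 16 19 19 18 18 20 20 17
 22 18 18 25]
```

```bash
python3 -m crank '{"dp":[[-0.01,0.28,0],[-0.04,0.57,0],[-0.08,0.84,0],[-0.15,1.13,0],[-0.24,1.4,0],[-0.34,1.66,0],[-0.36,1.7,0],[-0.37,1.73,0],[-0.37,1.73,0],[-0.37,1.73,0]],"twist":[[0,0,0.64],[0,0,1.28],[0,0,1.91],[0,0,2.58],[0,0,3.2],[0,0,3.82],[0,0,3.9],[0,0,4.01],[0,0,4.01],[0,0,4.01]],"jaw":[0.8,0.8,0.8,0.8,0.8,0.8,0.8,0.8,0.8,0.8]}' 4; python3 go.py; python3 look.py
python3 - <<'E'
from h import *
from workcell import *
f=grab_frame("scene")
cv2.imwrite("pics/c5.png",cv2.resize(f["color"][180:290,240:400,::-1],None,fx=5,fy=5,interpolation=cv2.INTER_CUBIC))
E
```

```text
time: 27.65
tcp_pos: [0.5265, 0.0093, 0.0827]
tool_rot: [0.113, 0.994, 0.0, -0.001]
ft_force: [-5.6, -0.8, 1.2]
width: 0.239
gripper_force: 4.0
t 27.65 tcp [0.5265 0.0093 0.0827] yaw 77.0 f [-5.56 -0.79  1.21] w 0.239 gf 4.0
plate y 0.1212 27 white hist from .085: [ 0  0  0  0  0  0  0  0  0  0  0 18 20 19 17 19 18 21 17 18 21 19 20 16
 22 18 18 20]
```

View pics/c5.png

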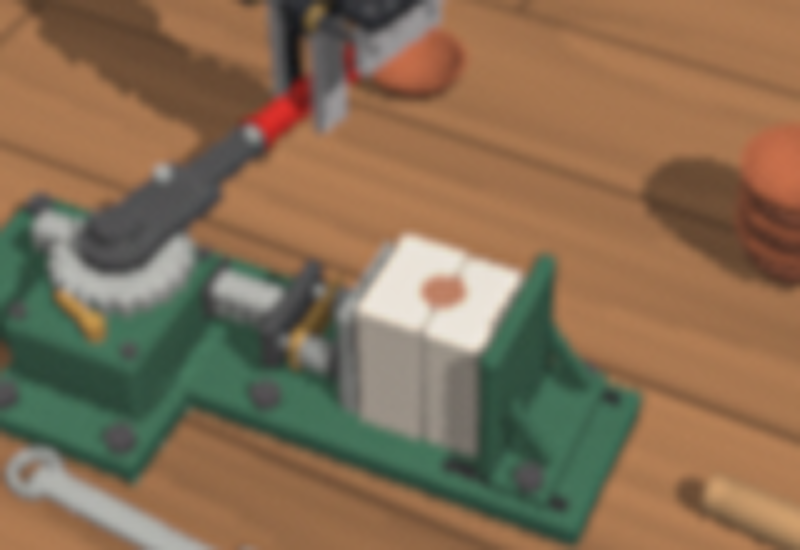

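The mould is shut, with only a thin seam at crop px (435,330), and the ram is compressing the weak springs. I'll keep going notch by notch.

```bash
python3 -m crank '{"dp":[[-0.01,0.28,0],[-0.04,0.57,0],[-0.08,0.84,0],[-0.15,1.13,0],[-0.22,1.35,0],[-0.22,1.35,0],[-0.22,1.35,0],[-0.22,1.35,0],[-0.22,1.35,0],[-0.22,1.35,0]],"twist":[[0,0,0.64],[0,0,1.28],[0,0,1.91],[0,0,2.58],[0,0,3.1],[0,0,3.1],[0,0,3.1],[0,0,3.1],[0,0,3.1],[0,0,3.1]],"jaw":[0.8,0.8,0.8,0.8,0.8,0.8,0.8,0.8,0.8,0.8]}' 4; python3 go.py
```

```text
time: 28.75
tcp_pos: [0.5474, 0.0609, 0.0826]
tool_rot: [0.271, 0.963, 0.001, -0.001]
ft_force: [-4.5, 2.4, -1.2]
width: 0.232
gripper_force: 4.0
t 28.75 tcp [0.5474 0.0609 0.0826] yaw 58.5 f [-4.53  2.36 -1.17] w 0.232 gf 4.0
```

```bash
python3 -m crank '{"dp":[[-0.01,0.21,0],[-0.02,0.42,0],[-0.02,0.42,0],[0,-0.17,0],[-0.07,-0.76,0],[-0.22,-1.34,0],[-0.44,-1.89,0],[-0.74,-2.4,0],[-1.11,-2.87,0],[-1.54,-3.28,0]],"twist":[[0,0,0.48],[0,0,0.95],[0,0,0.95],[0,0,-0.38],[0,0,-1.72],[0,0,-3.06],[0,0,-4.39],[0,0,-5.73],[0,0,-7.07],[0,0,-8.4]],"jaw":[0.8,0.8,0.8,0.8,0.8,0.8,0.8,0.8,0.8,0.8]}' 4
python3 -m crank '{"dp":[[-0.03,-0.51,0],[-0.12,-1.01,0],[-0.24,-1.4,0],[-0.24,-1.4,0],[-0.08,-0.84,0],[-0.01,-0.3,0],[0,0.25,0],[-0.03,0.49,0],[-0.03,0.49,0],[-0.03,0.49,0]],"twist":[[0,0,-1.15],[0,0,-2.29],[0,0,-3.2],[0,0,-3.2],[0,0,-1.91],[0,0,-0.67],[0,0,0.57],[0,0,1.1],[0,0,1.1],[0,0,1.1]],"jaw":[0.8,0.8,0.8,0.8,0.8,0.8,0.8,0.8,0.8,0.8]}' 4; python3 go.py
```

```text
time: 29.75
tcp_pos: [0.5364, -0.0841, 0.0841]
tool_rot: [-0.167, 0.986, 0.001, 0.005]
ft_force: [5.1, 3.2, -3.1]
width: 0.234
gripper_force: 4.0
time: 30.75
tcp_pos: [0.5273, -0.067, 0.0832]
tool_rot: [-0.107, 0.994, -0.001, 0.0]
ft_force: [-2.7, -2.5, 3.3]
width: 0.234
gripper_force: 4.0
t 30.75 tcp [ 0.5273 -0.067   0.0832] yaw 102.3 f [-2.72 -2.49  3.32] w 0.234 gf 4.0
```

```bash
python3 -m crank '{"dp":[[-0.01,0.28,0],[-0.04,0.57,0],[-0.08,0.84,0],[-0.15,1.13,0],[-0.24,1.4,0],[-0.34,1.66,0],[-0.36,1.7,0],[-0.37,1.73,0],[-0.37,1.73,0],[-0.37,1.73,0]],"twist":[[0,0,0.64],[0,0,1.28],[0,0,1.91],[0,0,2.58],[0,0,3.2],[0,0,3.82],[0,0,3.9],[0,0,4.01],[0,0,4.01],[0,0,4.01]],"jaw":[0.8,0.8,0.8,0.8,0.8,0.8,0.8,0.8,0.8,0.8]}' 4; python3 go.py
```

```text
time: 31.75
tcp_pos: [0.5267, 0.0011, 0.0827]
tool_rot: [0.104, 0.995, -0.002, -0.0]
ft_force: [-2.7, -7.7, 1.5]
width: 0.53
gripper_force: 3.9
t 31.75 tcp [0.5267 0.0011 0.0827] yaw 78.0 f [-2.67 -7.7   1.52] w 0.53 gf 3.9
```

The jaw is yielding at about 8 N, partway into notch 11, so the strong springs now bear. I'll raise the pull limit slightly.

```bash
python3 -m crank '{"dp":[[0,0,0],[0,0,0],[0,0,0],[0,0,0],[0,0,0],[0,0,0],[0,0,0],[0,0,0],[0,0,0],[0,0,0]],"twist":[[0,0,0],[0,0,0],[0,0,0],[0,0,0],[0,0,0],[0,0,0],[0,0,0],[0,0,0],[0,0,0],[0,0,0]],"jaw":[0.8,0.8,0.8,0.8,0.8,0.8,0.8,0.8,0.8,0.8]}' 4.5; python3 go.py
```

```text
time: 32.75
tcp_pos: [0.5253, 0.0005, 0.0826]
tool_rot: [0.104, 0.995, -0.003, -0.002]
ft_force: [-5.7, -8.0, 3.8]
width: 0.368
gripper_force: 4.3
t 32.75 tcp [5.253e-01 5.000e-04 8.260e-02] yaw 78.0 f [-5.68 -8.03  3.83] w 0.368 gf 4.3
```

```bash
python3 -m crank '{"dp":[[0,0,0],[0,0,0],[0,0,0],[0,0,0],[0,0,0],[0,0,0],[0,0,0],[0,0,0],[0,0,0],[0,0,0]],"twist":[[0,0,0],[0,0,0],[0,0,0],[0,0,0],[0,0,0],[0,0,0],[0,0,0],[0,0,0],[0,0,0],[0,0,0]],"jaw":[0.8,0.8,0.8,0.8,0.8,0.8,0.8,0.8,0.8,0.8]}' 4.8; python3 go.py; python3 look.py
```

```text
time: 33.75
tcp_pos: [0.5249, 0.0005, 0.0825]
tool_rot: [0.104, 0.995, -0.003, -0.002]
ft_force: [-5.8, -7.9, 3.5]
width: 0.237
gripper_force: 4.7
t 33.75 tcp [5.249e-01 5.000e-04 8.250e-02] yaw 78.0 f [-5.83 -7.87  3.46] w 0.237 gf 4.7
plate y 0.1206 29 white hist from .085: [ 0  0  0  0  0  0  0  0  0  0  2 18 17 17 21 16 17 24 17 18 16 21 23 17
 20 20 21 18]
```

```bash
python3 -m crank '{"dp":[[0,0.04,0],[0,0.08,0],[0,0.12,0],[0,0.16,0],[0,0.16,0],[0,0.16,0],[0,0.16,0],[0,0.16,0],[0,0.16,0],[0,0.16,0]],"twist":[[0,0,0.1],[0,0,0.2],[0,0,0.3],[0,0,0.37],[0,0,0.37],[0,0,0.37],[0,0,0.37],[0,0,0.37],[0,0,0.37],[0,0,0.37]],"jaw":[0.8,0.8,0.8,0.8,0.8,0.8,0.8,0.8,0.8,0.8]}' 4.8; python3 go.py
```

```text
time: 34.8
tcp_pos: [0.5264, 0.0064, 0.0824]
tool_rot: [0.124, 0.992, -0.003, -0.002]
ft_force: [-5.4, -8.8, 4.5]
width: 0.325
gripper_force: 4.6
t 34.8 tcp [0.5264 0.0064 0.0824] yaw 75.8 f [-5.43 -8.76  4.45] w 0.325 gf 4.6
```

```bash
python3 -m crank '{"dp":[[-0.04,-0.59,0],[-0.17,-1.17,0],[-0.37,-1.73,0],[-0.65,-2.26,0],[-1.0,-2.74,0],[-1.41,-3.16,0],[-1.71,-3.41,0],[-1.71,-3.41,0],[-1.44,-3.19,0],[-1.44,-3.19,0]],"twist":[[0,0,-1.34],[0,0,-2.67],[0,0,-4.01],[0,0,-5.35],[0,0,-6.68],[0,0,-8.02],[0,0,-8.88],[0,0,-8.88],[0,0,-8.12],[0,0,-8.12]],"jaw":[0.8,0.8,0.8,0.8,0.8,0.8,0.8,0.8,0.8,0.8]}' 4.8; python3 go.py
python3 -m crank '{"dp":[[0,0.1,0],[0,0.2,0],[0,0.2,0],[0,0.2,0],[0,0.2,0],[0,0.2,0],[0,0.2,0],[0,0.2,0],[0,0.2,0],[0,0.2,0]],"twist":[[0,0,0.2],[0,0,0.45],[0,0,0.45],[0,0,0.45],[0,0,0.45],[0,0,0.45],[0,0,0.45],[0,0,0.45],[0,0,0.45],[0,0,0.45]],"jaw":[0.8,0.8,0.8,0.8,0.8,0.8,0.8,0.8,0.8,0.8]}' 4.8; python3 go.py
```

```text
time: 35.8
tcp_pos: [0.5547, -0.1254, 0.0832]
tool_rot: [-0.298, 0.954, 0.001, 0.002]
ft_force: [3.1, 0.9, -4.5]
width: 0.239
gripper_force: 4.8
t 35.8 tcp [ 0.5547 -0.1254  0.0832] yaw 124.7 f [ 3.11  0.94 -4.47] w 0.239 gf 4.8
time: 36.8
tcp_pos: [0.5513, -0.121, 0.0834]
tool_rot: [-0.275, 0.961, -0.001, 0.003]
ft_force: [4.8, -0.7, -4.7]
width: 0.235
gripper_force: 4.8
t 36.8 tcp [ 0.5513 -0.121   0.0834] yaw 121.9 f [ 4.76 -0.72 -4.7 ] w 0.235 gf 4.8
```

```bash
python3 -m crank '{"dp":[[0,0.15,0],[-0.01,0.3,0],[-0.03,0.45,0],[-0.05,0.6,0],[-0.07,0.76,0],[-0.07,0.76,0],[-0.07,0.76,0],[-0.07,0.76,0],[-0.07,0.76,0],[-0.07,0.76,0]],"twist":[[0,0,0.34],[0,0,0.68],[0,0,1.02],[0,0,1.36],[0,0,1.72],[0,0,1.72],[0,0,1.72],[0,0,1.72],[0,0,1.72],[0,0,1.72]],"jaw":[0.8,0.8,0.8,0.8,0.8,0.8,0.8,0.8,0.8,0.8]}' 4.8; python3 go.py
```

```text
time: 37.8
tcp_pos: [0.537, -0.0961, 0.0834]
tool_rot: [-0.187, 0.982, -0.002, 0.001]
ft_force: [5.0, -6.5, -2.7]
width: 0.241
gripper_force: 4.9
t 37.8 tcp [ 0.537  -0.0961  0.0834] yaw 111.5 f [ 5.02 -6.49 -2.72] w 0.241 gf 4.9
```

Notch 10 is held, and pulling into notch 11 rises gently from about 5 N to about 10 N. By the numbers, notch 11 should give a squeeze inside the band, while notch 10 may be too loose. I'll complete notch 11 with the jaws still limiting the pull to under 11 N.

```bash
python3 -m crank '{"dp":[[0,0.1,0],[0,0.2,0],[-0.01,0.3,0],[-0.02,0.4,0],[-0.03,0.5,0],[-0.04,0.6,0],[-0.06,0.7,0],[-0.08,0.8,0],[-0.08,0.85,0],[-0.08,0.85,0]],"twist":[[0,0,0.23],[0,0,0.46],[0,0,0.68],[0,0,0.9],[0,0,1.13],[0,0,1.36],[0,0,1.58],[0,0,1.8],[0,0,1.91],[0,0,1.91]],"jaw":[0.8,0.8,0.8,0.8,0.8,0.8,0.8,0.8,0.8,0.8]}' 5; python3 go.py
```

```text
time: 38.8
tcp_pos: [0.5269, -0.0646, 0.0833]
tool_rot: [-0.088, 0.996, -0.003, 0.001]
ft_force: [3.9, -8.8, -1.9]
width: 0.387
gripper_force: 5.1
t 38.8 tcp [ 0.5269 -0.0646  0.0833] yaw 100.0 f [ 3.86 -8.81 -1.91] w 0.387 gf 5.1
```

```bash
python3 -m crank '{"dp":[[0,0.05,0],[0,0.1,0],[0,0.1,0],[0,0.1,0],[0,0.1,0],[0,0.1,0],[0,0.1,0],[0,0.1,0],[0,0.1,0],[0,0.1,0]],"twist":[[0,0,0.1],[0,0,0.2],[0,0,0.2],[0,0,0.2],[0,0,0.2],[0,0,0.2],[0,0,0.2],[0,0,0.2],[0,0,0.2],[0,0,0.2]],"jaw":[0.8,0.8,0.8,0.8,0.8,0.8,0.8,0.8,0.8,0.8]}' 5; python3 go.py
```

```text
time: 39.8
tcp_pos: [0.5262, -0.0612, 0.0833]
tool_rot: [-0.077, 0.997, -0.004, 0.001]
ft_force: [3.2, -10.4, -1.6]
width: 0.405
gripper_force: 5.1
t 39.8 tcp [ 0.5262 -0.0612  0.0833] yaw 98.8 f [  3.22 -10.44  -1.58] w 0.405 gf 5.1
```

Pull is 10.8 N just short of notch 11. Before deciding, I'll back off slowly and read the pull while the lever moves. That separates lever friction from the spring load.

```bash
python3 -m crank '{"dp":[[0,-0.06,0],[0,-0.13,0],[0,-0.19,0],[-0.01,-0.26,0],[-0.01,-0.32,0],[-0.02,-0.38,0],[-0.02,-0.45,0],[-0.03,-0.51,0],[-0.04,-0.58,0],[-0.05,-0.64,0]],"twist":[[0,0,-0.14],[0,0,-0.29],[0,0,-0.43],[0,0,-0.57],[0,0,-0.72],[0,0,-0.86],[0,0,-1],[0,0,-1.15],[0,0,-1.29],[0,0,-1.43]],"jaw":[0.8,0.8,0.8,0.8,0.8,0.8,0.8,0.8,0.8,0.8]}' 5; python3 go.py
python3 -m crank '{"dp":[[0,0.06,0],[0,0.13,0],[0,0.19,0],[-0.01,0.26,0],[-0.01,0.3,0],[-0.01,0.3,0],[-0.01,0.3,0],[-0.01,0.3,0],[-0.02,0.36,0],[-0.02,0.42,0]],"twist":[[0,0,0.14],[0,0,0.29],[0,0,0.43],[0,0,0.57],[0,0,0.65],[0,0,0.65],[0,0,0.65],[0,0,0.65],[0,0,0.79],[0,0,0.93]],"jaw":[0.8,0.8,0.8,0.8,0.8,0.8,0.8,0.8,0.8,0.8]}' 5; python3 go.py
```

```text
time: 40.8
tcp_pos: [0.5321, -0.0848, 0.0833]
tool_rot: [-0.152, 0.988, -0.002, 0.001]
ft_force: [3.3, -6.4, -2.2]
width: 0.237
gripper_force: 5.0
t 40.8 tcp [ 0.5321 -0.0848  0.0833] yaw 107.5 f [ 3.34 -6.38 -2.16] w 0.237 gf 5.0
time: 41.8
tcp_pos: [0.528, -0.0699, 0.0833]
tool_rot: [-0.103, 0.995, -0.003, 0.001]
ft_force: [4.7, -10.1, -2.4]
width: 0.348
gripper_force: 5.1
t 41.8 tcp [ 0.528  -0.0699  0.0833] yaw 101.8 f [  4.74 -10.07  -2.4 ] w 0.348 gf 5.1
```

```bash
python3 -m crank '{"dp":[[-0.03,-0.51,0],[-0.14,-1.09,0],[-0.3,-1.58,0],[-0.39,-1.77,0],[-0.39,-1.77,0],[-0.35,-1.69,0],[-0.32,-1.62,0],[-0.29,-1.54,0],[-0.26,-1.46,0],[-0.23,-1.38,0]],"twist":[[0,0,-1.15],[0,0,-2.48],[0,0,-3.63],[0,0,-4.11],[0,0,-4.11],[0,0,-3.92],[0,0,-3.72],[0,0,-3.53],[0,0,-3.34],[0,0,-3.15]],"jaw":[0.8,0.8,0.8,0.8,0.8,0.8,0.8,0.8,0.8,0.8]}' 5; python3 go.py
python3 -m crank '{"dp":[[0,0.03,0],[0,0.06,0],[0,0.09,0],[0,0.12,0],[0,0.15,0],[0,0.18,0],[0,0.21,0],[0,0.24,0],[-0.01,0.27,0],[-0.01,0.3,0]],"twist":[[0,0,0.07],[0,0,0.14],[0,0,0.2],[0,0,0.27],[0,0,0.34],[0,0,0.41],[0,0,0.47],[0,0,0.54],[0,0,0.6],[0,0,0.67]],"jaw":[0.8,0.8,0.8,0.8,0.8,0.8,0.8,0.8,0.8,0.8]}' 5; python3 go.py
python3 -m crank '{"dp":[[0,-0.03,0],[0,-0.06,0],[0,-0.09,0],[0,-0.12,0],[0,-0.15,0],[0,-0.18,0],[0,-0.21,0],[0,-0.24,0],[-0.01,-0.27,0],[-0.01,-0.3,0]],"twist":[[0,0,-0.07],[0,0,-0.14],[0,0,-0.2],[0,0,-0.27],[0,0,-0.34],[0,0,-0.41],[0,0,-0.47],[0,0,-0.54],[0,0,-0.6],[0,0,-0.67]],"jaw":[0.8,0.8,0.8,0.8,0.8,0.8,0.8,0.8,0.8,0.8]}' 5; python3 go.py
```

```text
time: 42.8
tcp_pos: [0.5486, -0.1179, 0.0836]
tool_rot: [-0.265, 0.964, -0.002, 0.002]
ft_force: [7.0, -4.2, -2.3]
width: 0.232
gripper_force: 5.2
t 42.8 tcp [ 0.5486 -0.1179  0.0836] yaw 120.8 f [ 6.99 -4.16 -2.34] w 0.232 gf 5.2
time: 43.8
tcp_pos: [0.5428, -0.1085, 0.0836]
tool_rot: [-0.231, 0.973, -0.003, 0.002]
ft_force: [6.2, -5.9, -1.6]
width: 0.236
gripper_force: 5.2
t 43.8 tcp [ 0.5428 -0.1085  0.0836] yaw 116.7 f [ 6.23 -5.89 -1.63] w 0.236 gf 5.2
time: 44.8
tcp_pos: [0.5483, -0.1175, 0.0836]
tool_rot: [-0.266, 0.964, -0.002, 0.002]
ft_force: [6.0, -2.0, -1.6]
width: 0.232
gripper_force: 5.0
t 44.8 tcp [ 0.5483 -0.1175  0.0836] yaw 120.8 f [ 5.96 -1.99 -1.63] w 0.232 gf 5.0
```

The backing-off test gives friction of about 1.2 N. Spring load at the held notch (10) is about 4.8 N, so the pull there is about 6 N and the squeeze about 69 N. Notch 11 would need roughly 11–12 N and about 144 N, which is too close to cracking. I'll keep notch 10, return the lever to its rest and let go.

```bash
python3 -m crank '{"dp":[[-0.01,-0.25,0],[-0.02,-0.45,0],[-0.04,-0.6,0],[-0.04,-0.64,0],[-0.04,-0.64,0],[-0.04,-0.64,0],[-0.04,-0.64,0],[-0.04,-0.6,0],[-0.04,-0.6,0],[-0.04,-0.6,0]],"twist":[[0,0,-0.55],[0,0,-1],[0,0,-1.34],[0,0,-1.4],[0,0,-1.4],[0,0,-1.4],[0,0,-1.4],[0,0,-1.4],[0,0,-1.4],[0,0,-1.4]],"jaw":[0.8,0.8,0.8,0.8,0.8,0.8,0.8,0.6,0.3,0]}' 5; python3 go.py
```

```text
time: 45.8
tcp_pos: [0.5594, -0.1371, 0.0829]
tool_rot: [-0.336, 0.942, -0.001, -0.001]
ft_force: [-0.4, -0.0, -0.7]
width: 0.463
gripper_force: 0.0
t 45.8 tcp [ 0.5594 -0.1371  0.0829] yaw 129.2 f [-0.41 -0.01 -0.7 ] w 0.463 gf 0.0
```

```bash
python3 -m crank '{"dp":[[0,0,0],[0,0,0],[0,0,0],[0,0,-0.4],[0,0,-1],[0,0,-1.7],[0,0,-2.4],[0,0,-3],[0,0,-3],[0,0,-3]],"twist":[[0,0,0],[0,0,0],[0,0,0],[0,0,0],[0,0,0],[0,0,0],[0,0,0],[0,0,0],[0,0,0],[0,0,0]],"jaw":[0,0,0,0,0,0,0,0,0,0]}'; python3 go.py; python3 look.py; python3 - <<'E'
from h import *
from workcell import *
for n in("scene","top"):
    f=grab_frame(n);P=pts(f);z=P[...,2];hsv=cv2.cvtColor(f["color"],cv2.COLOR_RGB2HSV)
    r=(((hsv[...,0]<5)|(hsv[...,0]>175))&(hsv[...,1]>180)&(hsv[...,2]>100)&(abs(P[...,0]-.56)<.1)&(abs(P[...,1]+.1)<.15)&(z>.08)&(z<.12))
    v,u=np.nonzero(r); q=np.array([ray(f,a,b,.1) for a,b in zip(u,v)]); print(n,len(q),*rect(q) if len(q)>5 else 0)
    cv2.imwrite(f"pics/{n}9.png",cv2.resize(f["color"][140:300,200:400,::-1],None,fx=3.5,fy=3.5,interpolation=cv2.INTER_CUBIC))
E
```

```text
time: 46.8
tcp_pos: [0.5601, -0.1364, 0.2039]
tool_rot: [-0.336, 0.942, -0.001, 0.0]
ft_force: [-0.1, 0.7, -0.5]
width: 0.997
gripper_force: 0.0
t 46.8 tcp [ 0.5601 -0.1364  0.2039] yaw 129.2 f [-0.15  0.74 -0.49] w 0.997 gf 0.0
plate y 0.1212 28 white hist from .085: [ 0  0  0  0  0  0  0  0  0  0  2 16 19 21 16 19 21 17 19 20 19 20 18 23
 19 22 21 20]
scene 94 [ 558.1 -133.2] [92.3 16.9] 38.5
top 44 [ 527.6 -154.9] [19.  14.5] -47.0
```

View pics/scene9.png

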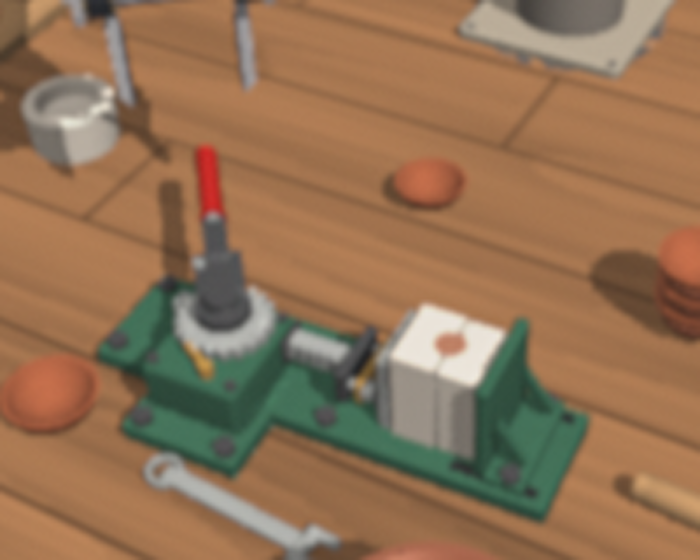

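The lever is at its rest (38.5°, crop px 208,180), the mould is shut and held with no visible gap, and the gripper is clear. Handing in.

```bash
python3 -c "
from workcell import hand_in;print(hand_in())"
```

```text
the job is handed in; nothing more can be done
None
```

I handed the job in at about 47 s with the mould shut, held at ratchet notch 10, and the lever back at its rest; the pull there is about 6 N rather than 8 N (estimated squeeze about 69 N, not measured directly), because notch 11 would have taken about 11–12 N and risked cracking the plaster, and no verdict came back.

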